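# Click the glaze wheel round to the blue knob

## Task

Turn the plaster indexing wheel click by click (it has an upright wooden handle) until the blue-glazed knob rests in front of the green reader, right where the red arrow points. Leave the wheel settled in that click, with the blue knob untouched and upright in its socket.

Things in the scene. Friction and masses are not known exactly. Their poses are not given: they have to be found in the camera images.
- index_base: Fixed base of the cream plaster wheel (236 mm across, top face 46 mm above the bench). Origin: on the wheel's vertical axis at bench height; +x points to the green reader (34 x 56 mm, 90 mm tall, 147 mm from the axis, red arrow on top). On an 85 mm radius are 8 places 45 degrees apart: 7 sockets with knobs of different colours, tops 77 mm above the bench, and the handle.
- handle (a point): Top centre of the handle, a round wooden peg 18 mm thick, 85 mm from the axis, top 131 mm above the bench (52 mm up: a steel collar 28 mm wide). Fixed to the wheel, starts opposite the reader. The wheel clicks every 45 degrees, needs up to 5 N at the handle to leave a click and pulls itself into the next once past halfway; it turns both ways, with stops 150 degrees either side of the start.
- reading_spot (a point): Where the blue knob must come: fixed point level with the wheel's top face (46 mm above the bench), 85 mm from the wheel's axis on the side of the green reader, in front of its dark window. Whenever the wheel is settled in a click, one of the 8 places is centred here.
- blue_knob: Loose blue-glazed ceramic drawer knob, 37 mm across, 31 mm high, about 40 g, standing in a round socket of the wheel (rim 7 mm high) with about 3 mm of play all round. Origin: centre of its underside, on the wheel's top face; z is up, yaw means nothing. It starts 2 or 3 clicks from the reading spot, on either side. Other colours: green, red, yellow, black, white, brown.
Things that resemble listed ones, but are neither listed nor needed, are in the scene too. Of the things shaped like the blue_knob, the blue one is meant.

How it is judged (in metres and radians):
At the end, for the whole second after the job is handed in: The blue knob stands at rest and upright (within 10 degrees) in its socket on the wheel, its centre within 13 mm of the reading spot in front of the reader and its underside within 6 mm of the wheel's top face (horizontal distance between blue_knob and reading_spot below 0.013 m and angle between blue_knob's own z axis and vertical below 0.17 rad and z of blue_knob in the frame of reading_spot between -0.006 and 0.006 m and linear speed of blue_knob below 0.02 m/s); the robot touches nothing.
It fails at once if the robot touches the blue knob instead of turning the wheel (contact force between any of the fingers, the arm and blue_knob above 1 N).
It fails at once if the blue knob is lifted or thrown out of its socket (z of blue_knob in the frame of reading_spot above 0.015 m).
It also fails if it takes over 38 s, if anything falls off the work surface, if the arm or the gripper's body presses on something with over 40 N, if the wrist force passes 120 N, or if a joint passes its speed limit or range.

## Robot

A 7-joint arm with a two-finger parallel gripper is mounted at the origin on the work surface. World frame = base frame: x ahead of the robot, y to its left, z up, the work surface at z = 0. Lengths are in mm, angles in rad, forces in N, time in s.
With the tool pointing down it reaches from about 375 to 925 mm from the base axis. Payload 3.1 kg.
Tool frame: the origin (TCP) lies on the centre line of the jaws, within the pads' length; the fingertips stand 19 mm ahead of it and the grasp point (between the pads) is the TCP; y points along the fingers, x is the direction in which the jaws open and shut, and the axes are right-handed (so a half turn about y gives the same grasp; the last joint's range is limited). The gripper opens to 85 mm and grips with 20 to 120 N. Pads are 22 mm wide; open, the fingers measure 114 mm over their backs; the gripper's body (76 mm by 85 mm) begins 54 mm behind the grasp point. The pads swing forward as they close: fully open they stand 13 mm farther back than shut.
Start: joints at [1.011, 0.383, 0.044, 1.598, -0.018, 1.161, -0.05], TCP at [289.633, -581.907, 250.269] pointing down, gripper open.
Joint ranges: [-2.61, 2.61], [-0.41, 2.15], [-1.48, 1.57], [0, 2.5], [-1.57, 4.71], [0.05, 1.97], [-2.85, 2.85]. Speed limits (rad/s): [2.79, 2.79, 3.14, 3.14, 3.14, 3.14, 3.14].

## Interface

Orientations are given as a unit quaternion [w, x, y, z].
In Python, from rig import observe, get_image, camera_info, finish_job, outline_of, spot_point gives the robot as it stands. The module is installed in compiled form; this text tells all that it offers.
- The arm moves only by the shell command python3 -m jog 'ROWS'. ROWS is JSON, a list that holds one entry, the list of rows, each a list of 5 numbers: the shift along the tool's x, y, z in m, then the turn about the tool's y in degrees, then the finger opening in m, from 0 to 0.0854. A call has 1 to 8 rows; each row is the pose to reach, as a shift and turn from the pose commanded when the call began, along the tool's axes at that moment; what a row does not reach only later rows make up. A row lasts 1/10 s, in which the tool goes at most 50 mm and 8.59 degrees, less where a joint would pass 70% of its speed; a pose out of reach is approached as far as the arm can. A call with a gripper value outside its range is refused whole. The fingers move at their own pace and stop on an object; the grip force is fixed at half the most. Time passes only in rows, so rows that repeat a pose let the fingers close. It gives the time, the measured TCP pose, the force and the opening at its end, in the units of the state.
- observe(): the state, without advancing time (a new reading comes with each control period).
- get_image(name): name is "side" or "top"; returns the picture (420x560x3 uint8, blue, green, red); there is no depth.
- camera_info(name): a dict with "vertical_fov" (degrees; the focal length in pixels is half the picture's height over the tangent of half this angle, whatever the lens; pixels are square), "cx", "cy" (the principal point, pixels), "k1" (the pictures are not rectified: a ray, as slopes to the right and down, at radius r is drawn at 1 + k1 r^2 times it, then the intrinsics apply), "origin" and "rotation" of the camera in the world. Camera axes: x right, y up, looking along -z (the intrinsics and any distortion apply to the point x, -y, -z); pixel columns grow to the right and rows downward; lengths in mm; the calibration is good to about 2 mm. A picture is of the moment at which its call begins. camera_info takes no time and is no camera call.
- finish_job(): hands the job in, once; it reports no verdict.
Trained networks look in the newest picture that a camera, given by its name, has taken for a name from the list of things; names that differ only in an ending like _2 or _b are one class to them, and where a whole thing is asked for, a point or a joint stands for the part that bears it (a point fixed in the world has none). Each returns a list of dicts, best first, with "score" (0 to 1); they miss things now and then, are a little off and sometimes report something else, mostly with a low value. They report only what shows in the picture. A call takes as long as a camera call. They do not tell look-alikes from the thing itself.
- outline_of(camera, name): "region" (420x560 bool, what is visible of it) and "location" ([column, row] in pixels, amid what is visible of it).
- spot_point(camera, name): "location" ([column, row] in pixels: a listed point, or the origin of a listed thing).
The state is a dict: "time_s": time; "joint_pos": joint angles; "joint_vel": joint speeds; "joint_efforts": joint torques, N m; "ee_pos": TCP position; "eef_rot": TCP orientation; "wrist_force": force on the tool from outside, world axes, zero at the start; "torque": the same for the moment, N m; "gripper_width": finger opening in mm.
Only numpy, scipy, OpenCV 4.12 (cv2) and the standard library are available. Lean on these libraries where they do the work, as an engineer would, in place of code of your own. Each camera call takes 0.05 s, during which the arm holds its last target.

## Working session

There is one attempt and no reset: what is moved stays moved. The work goes in short steps, Python scripts to look and compute and a shell command to move; the robot and the scene stay as the last step left them, time stands still between calls to the robot, and variables do not carry over. Pictures are saved under pics/ and viewed, and the job is handed in when it is done.

```bash
mkdir -p pics; cat > h.py <<'E'
import numpy as np, cv2
from rig import *
def ray(cam,px):
    c=camera_info(cam); f=210/np.tan(np.radians(c["vertical_fov"])/2)
    K=np.array([[f,0,c["cx"]],[0,f,c["cy"]],[0,0,1]])
    d=np.array([(px[0]-c["cx"])/f,(px[1]-c["cy"])/f]);u=d.copy()
    for _ in range(30): u=d/(1+c["k1"]*(u@u))
    R=np.array(c["rotation"]).reshape(3,3)
    return np.array(c["origin"]),R@np.array([u[0],-u[1],-1])
def at_z(cam,px,z):
    o,d=ray(cam,px); return o+d*(z-o[2])/d[2]
def proj(cam,p):
    c=camera_info(cam); f=210/np.tan(np.radians(c["vertical_fov"])/2)
    R=np.array(c["rotation"]).reshape(3,3); q=R.T@(np.array(p)-np.array(c["origin"]))
    u=np.array([q[0],-q[1]])/-q[2]; u=u*(1+c["k1"]*(u@u)); return u*f+[c["cx"],c["cy"]]
E
python3 - <<'E'
from h import *
for c in("top","side"):
    cv2.imwrite(f"pics/{c}0.png",get_image(c)); print(c,camera_info(c))
    for n,z in(("handle",131),("index_base",0),("blue_knob",46),("reading_spot",46)):
        for r in spot_point(c,n)[:3]: print(n,r["score"],r["location"],at_z(c,r["location"],z))
s=observe();print(s["ee_pos"],s["eef_rot"],s["time_s"],s["wrist_force"],s["gripper_width"])
E
```

```text
top {'vertical_fov': 55.590706681732385, 'cx': 281.19482263930905, 'cy': 207.45038350333508, 'k1': -0.034773034280380054, 'origin': array([396.59655037, -88.59565944, 797.74207648]), 'rotation': array([-0.69549084, -0.06586037,  0.04248266,  0.71424795])}Traceback (most recent call last):
  File "<stdin>", line 5, in <module>
  File "h.py", line 11, in at_z
    o,d=ray(cam,px); return o+d*(z-o[2])/d[2]
        ~~~^^^^^^^^
  File "h.py", line 8, in ray
    R=np.array(c["rotation"]).reshape(3,3)
ValueError: cannot reshape array of size 4 into shape (3,3)
```

```bash
sed -i 's/np.array(c\["rotation"\]).reshape(3,3)/Rot(c["rotation"])/' h.py; cat >> h.py <<'E'
from scipy.spatial.transform import Rotation
def Rot(q): return Rotation.from_quat(np.roll(q,-1)).as_matrix()
E
python3 - <<'E'
from h import *
for c in("top","side"):
    cv2.imwrite(f"pics/{c}0.png",get_image(c)); print(c,camera_info(c)["origin"])
    for n,z in(("handle",131),("index_base",0),("blue_knob",46),("reading_spot",46)):
        for r in spot_point(c,n)[:3]: print(n,r["score"],r["location"],at_z(c,r["location"],z))
s=observe();print(s["ee_pos"],s["eef_rot"],s["time_s"],s["wrist_force"],s["gripper_width"]);print(Rot(s["eef_rot"]).round(3))
E
```

```text
top [396.59655037 -88.59565944 797.74207648]
handle 0.86 [254.1, 231.2] [460.88862185 -21.12931584 131.        ]
index_base 0.89 [261.7, 196.4] [544.2772813  -24.39031083   0.        ]
blue_knob 0.78 [370.4, 236.5] [ 453.07425132 -231.30759389   46.        ]
blue_knob 0.64 [376.9, 275.0] [ 381.4395101  -239.30236823   46.        ]
blue_knob 0.52 [289.4, 223.7] [481.53354328 -79.88383704  46.        ]
reading_spot 0.6 [256.2, 149.0] [630.55237329 -18.81118223  46.        ]
side [ 436.59632423 -649.85665423  561.90962972]
handle 0.8 [251.4, 184.4] [461.65732487 -22.45337391 131.        ]
index_base 0.62 [298.7, 237.5] [547.08444103 -18.717106     0.        ]
blue_knob 0.85 [267.3, 341.7] [ 463.8669904  -278.66023225   46.        ]
blue_knob 0.64 [269.1, 241.8] [485.79313536 -75.82410491  46.        ]
blue_knob 0.57 [204.7, 346.3] [ 378.97260793 -277.07727391   46.        ]
reading_spot 0.6 [349.2, 217.0] [639.22811769 -24.24296011  46.        ]
[ 289.62920562 -581.94029649  250.30397527] [-0.60115795  0.60116089 -0.37228125  0.37231891] 0.6 [0.47896007 0.40549586 0.02007179] 85.36415435349433
[[ 0.446  0.     0.895]
 [-0.895 -0.     0.446]
 [ 0.    -1.     0.   ]]
```

View pics/top0.png

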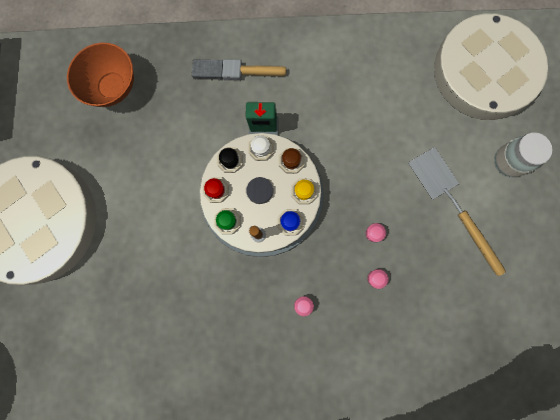

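View pics/side0.png

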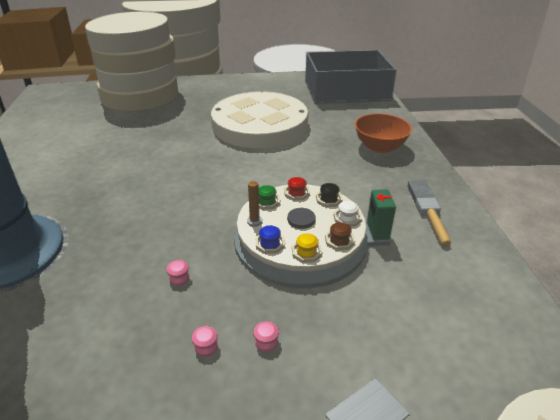

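The top view shows the wheel hub at about (260,190), the reader at (261,115), the handle at (256,232) and the blue knob at (290,221). The three pink knobs are look-alikes lying on the bench. Blue is 3 clicks from the reader, so the wheel turns CCW. Next I'll refine the geometry.

```bash
python3 - <<'E'
from h import *
print("hub",at_z("top",(260,190),46), at_z("side",(301.5,217.5),46))
print("reader",at_z("top",(261,110),90))
K=[(260,146),(291,158),(304,189),(290,220),(226,219),(214,188),(229,157)]
P=np.array([at_z("top",k,72)[:2] for k in K]);print(P.round(1))
# fit rigid: knob i at ang -45*i offset, handle excluded
idx=[0,-1,-2,-3,3,2,1]
from scipy.optimize import least_squares
r=least_squares(lambda v:np.ravel([[v[0]+85*np.cos(v[2]+i*np.pi/4)-p[0],v[1]+85*np.sin(v[2]+i*np.pi/4)-p[1]] for i,p in zip(idx,P)]),[545,-22,0])
print(r.x,np.degrees(r.x[2]),r.cost)
v=r.x
for k in range(4):
    a=v[2]+np.pi+k*np.pi/4;print(k,(v[:2]+85*np.array([np.cos(a),np.sin(a)])).round(1),np.degrees(a))
s=observe();R=Rot(s["eef_rot"]);h=v[:2]-85*np.array([np.cos(v[2]),np.sin(v[2])])
print("shift tool",R.T@(np.array([*h,250])-s["ee_pos"]),"px",proj("top",[*h,131]),proj("side",[*h,131]))
E
```

```text
hub [548.39670813 -25.01380253  46.        ] [551.35330192 -15.94024822  46.        ]
reader [692.47812909 -32.95341237  90.        ]
[[ 628.1  -28.5]
 [ 602.6  -86.6]
 [ 542.5 -109. ]
 [ 485.4  -81.5]
 [ 490.6   36.6]
 [ 549.7   59. ]
 [ 608.6   30.6]]
[ 5.46077563e+02 -2.50704478e+01 -4.51241185e-02] -2.5854215452677827 12.4544198867305
0 [461.2 -21.2] 177.4145784547322
1 [483.3 -82.4] 222.4145784547322
2 [ 542.2 -110. ] 267.41457845473224
3 [603.4 -87.8] 312.4145784547322
shift tool [-4.25537670e+02  2.93661462e-01  4.03399303e+02] px [254.16102109 231.03520361] [251.06448386 184.01385996]
```

```bash
python3 -m jog '[[[-0.035,0,0.033,3.5,0.07],[-0.07,0,0.066,7,0.07],[-0.105,0,0.1,10.5,0.07],[-0.14,0,0.133,14,0.07],[-0.175,0,0.166,17.5,0.07],[-0.21,0,0.199,21,0.07],[-0.245,0,0.232,25,0.07],[-0.28,0,0.265,29,0.07]]]'
python3 - <<'E'
from h import *
s=observe();R=Rot(s["eef_rot"]);print(R.round(3),R.T@(np.array([461.2,-21.3,250])-s["ee_pos"]))
E
```

```text
time_s: 1.4
ee_pos: [402.5, -211.3, 250.7]
eef_rot: [-0.488, 0.488, -0.511, 0.512]
wrist_force: [0.3, -0.3, 0.1]
gripper_width: 69.9
[[-0.047  0.001  0.999]
 [-0.999 -0.001 -0.047]
 [ 0.001 -1.     0.001]] [-192.61635631    0.67516421   49.65127183]
```

```bash
python3 -m jog '[[[-0.045,0,0.012,0,0.07],[-0.09,0,0.025,0,0.07],[-0.135,0,0.037,0,0.07],[-0.175,0,0.048,0,0.07],[-0.192,0,0.05,0,0.07],[-0.192,0.03,0.05,0,0.07],[-0.192,0.06,0.05,0,0.07],[-0.192,0.07,0.05,0,0.07]]]'
python3 - <<'E'
from h import *
s=observe();R=Rot(s["eef_rot"]);print(R.T@(np.array([461.2,-21.3,117])-s["ee_pos"]))
a=get_image("top");b=get_image("side")
cv2.imwrite("pics/t1.png",np.hstack([a[100:320,150:400],b[60:280,150:400]]))
E
```

```text
time_s: 2.2
ee_pos: [458.3, -23.4, 177.8]
eef_rot: [0.488, -0.49, 0.512, -0.509]
wrist_force: [-0.5, 0.6, -0.6]
gripper_width: 69.9
[-2.1737101  60.74102176  3.11561614]
```

View pics/t1.png

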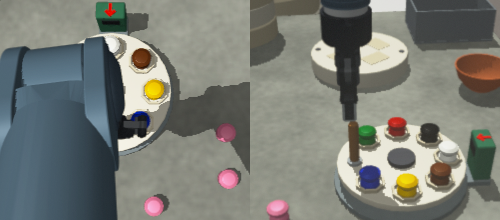

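The side view shows the fingers (crop about (348,110)) just above the handle top at (354,125), roughly 3 mm short as the numbers say. Now I'll descend and cage the handle.

```bash
python3 -m jog '[[[-0.002,0.02,0.003,0,0.07],[-0.002,0.04,0.003,0,0.07],[-0.002,0.06,0.003,0,0.07],[-0.002,0.06,0.003,0,0.05],[-0.002,0.06,0.003,0,0.035],[-0.002,0.06,0.003,0,0.024],[-0.002,0.06,0.003,0,0.021],[-0.002,0.06,0.003,0,0.021]]]'
python3 - <<'E'
from h import *
s=observe();print(s["ee_pos"],s["wrist_force"],s["gripper_width"])
b=get_image("side")
cv2.imwrite("pics/t2.png",cv2.resize(b[100:280,180:400],None,fx=3,fy=3))
E
```

```text
time_s: 3.1
ee_pos: [464.8, -21.4, 121.5]
eef_rot: [-0.49, 0.488, -0.51, 0.512]
wrist_force: [0.0, 1.2, 0.6]
gripper_width: 20.9
[464.83785149 -21.42296413 121.50350594] [0.00164256 1.22398653 0.61396338] 20.922142074755577
```

View pics/t2.png

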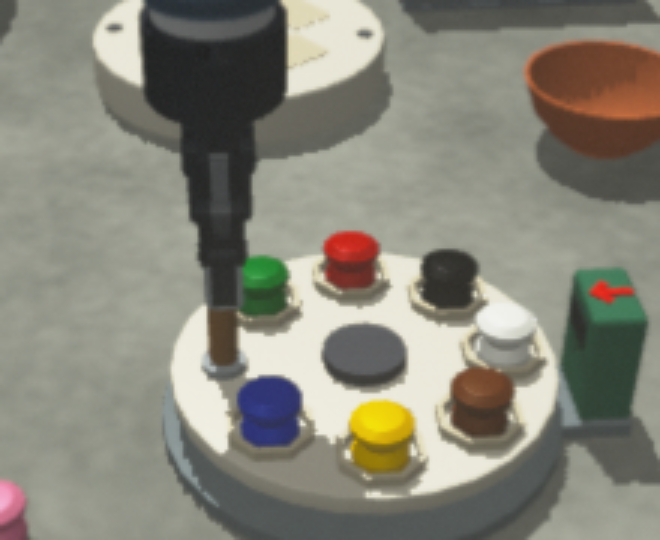

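The fingers cage the peg at about (225,300) in the crop, above the collar and clear of the knobs. Now I'll turn the wheel 22.5 degrees per call.

```bash
python3 -m jog '[[[0.0041,0,0.0001,-2.8,0.021],[0.0082,0,0.0004,-5.6,0.021],[0.0123,0,0.0009,-8.4,0.021],[0.0164,0,0.0016,-11.25,0.021],[0.0205,0,0.0025,-14.1,0.021],[0.0244,0,0.0036,-16.9,0.021],[0.0283,0,0.0049,-19.7,0.021],[0.0321,0,0.0064,-22.5,0.021]]]'
```

```text
time_s: 3.95
ee_pos: [469.0, -53.7, 120.7]
eef_rot: [0.58, -0.579, 0.405, -0.405]
wrist_force: [1.6, 1.4, -0.3]
gripper_width: 21.0
```

```bash
python3 -m jog '[[[0.0041,0,0.0001,-2.8,0.021],[0.0082,0,0.0004,-5.6,0.021],[0.0123,0,0.0009,-8.4,0.021],[0.0164,0,0.0016,-11.25,0.021],[0.0205,0,0.0025,-14.1,0.021],[0.0244,0,0.0036,-16.9,0.021],[0.0283,0,0.0049,-19.7,0.021],[0.0321,0,0.0064,-22.5,0.021]]]'
python3 - <<'E'
from h import *
s=observe();R=Rot(s["eef_rot"]);p=s["ee_pos"]-[546.1,-24.5,0];print(R.round(3),p,np.hypot(*p[:2]),np.degrees(np.arctan2(p[1],p[0])))
b=get_image("side")
cv2.imwrite("pics/t3.png",cv2.resize(b[100:280,180:400],None,fx=3,fy=3))
E
```

```text
time_s: 4.75
ee_pos: [485.7, -82.7, 120.5]
eef_rot: [-0.647, 0.648, -0.284, 0.285]
wrist_force: [0.0, -1.5, -0.3]
gripper_width: 21.4
[[ 0.676  0.     0.737]
 [-0.737 -0.001  0.676]
 [ 0.001 -1.    -0.   ]] [-60.37182776 -58.21247842 120.49294275] 83.86566777363657 -136.0432066066633
```

View pics/t3.png

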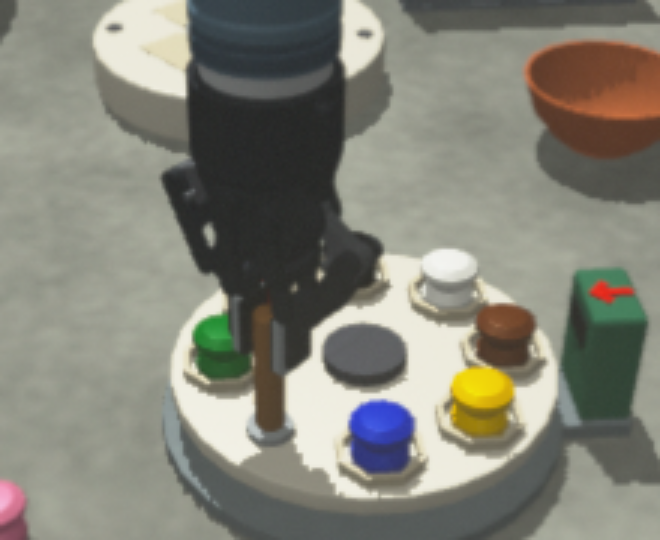

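The wheel has moved one click: the handle is now at (268,400), where blue was, and blue is upright at (382,435). Two more clicks to go.

```bash
python3 -m jog '[[[0.0041,0,0.0001,-2.8,0.021],[0.0082,0,0.0004,-5.6,0.021],[0.0123,0,0.0009,-8.4,0.021],[0.0164,0,0.0016,-11.25,0.021],[0.0205,0,0.0025,-14.1,0.021],[0.0244,0,0.0036,-16.9,0.021],[0.0283,0,0.0049,-19.7,0.021],[0.0321,0,0.0064,-22.5,0.021]]]'
```

```text
time_s: 5.6
ee_pos: [511.3, -101.1, 120.2]
eef_rot: [-0.69, 0.69, -0.153, 0.152]
wrist_force: [-0.2, 0.5, 0.7]
gripper_width: 21.1
```

```bash
python3 -m jog '[[[0.0041,0,0.0001,-2.8,0.021],[0.0082,0,0.0004,-5.6,0.021],[0.0123,0,0.0009,-8.4,0.021],[0.0164,0,0.0016,-11.25,0.021],[0.0205,0,0.0025,-14.1,0.021],[0.0244,0,0.0036,-16.9,0.021],[0.0283,0,0.0049,-19.7,0.021],[0.0321,0,0.0064,-22.5,0.021]]]'
python3 - <<'E'
from h import *
s=observe();R=Rot(s["eef_rot"]);p=s["ee_pos"]-[546.1,-24.5,0];print(R.round(3),p,np.hypot(*p[:2]),np.degrees(np.arctan2(p[1],p[0])))
b=get_image("side")
cv2.imwrite("pics/t4.png",cv2.resize(b[100:280,180:400],None,fx=3,fy=3))
E
```

```text
time_s: 6.4
ee_pos: [544.2, -109.6, 120.4]
eef_rot: [-0.707, 0.707, -0.015, 0.016]
wrist_force: [0.4, 0.6, 0.4]
gripper_width: 21.2
[[ 0.999  0.001  0.043]
 [-0.043 -0.     0.999]
 [ 0.001 -1.    -0.   ]] [ -1.93209102 -85.06516981 120.44212393] 85.0871088355122 -91.30113924154945
```

View pics/t4.png

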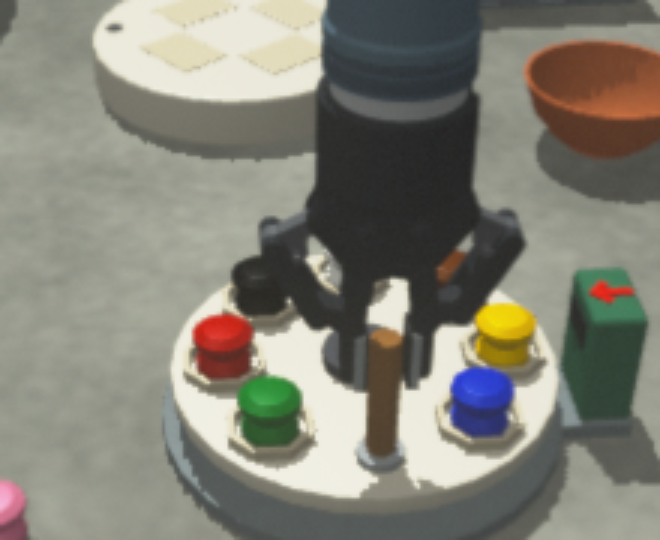

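The wheel is two clicks on: the handle is at (383,400), and blue is upright at (482,400), one place short of the reader.

```bash
python3 -m jog '[[[0.0041,0,0.0001,-2.8,0.021],[0.0082,0,0.0004,-5.6,0.021],[0.0123,0,0.0009,-8.4,0.021],[0.0164,0,0.0016,-11.25,0.021],[0.0205,0,0.0025,-14.1,0.021],[0.0244,0,0.0036,-16.9,0.021],[0.0283,0,0.0049,-19.7,0.021],[0.0321,0,0.0064,-22.5,0.021]]]'
```

```text
time_s: 7.25
ee_pos: [574.9, -105.1, 119.9]
eef_rot: [-0.696, 0.697, 0.121, -0.124]
wrist_force: [-1.8, -1.1, 0.4]
gripper_width: 21.0
```

```bash
python3 -m jog '[[[0.0041,0,0.0001,-2.8,0.021],[0.0082,0,0.0004,-5.6,0.021],[0.0123,0,0.0009,-8.4,0.021],[0.0164,0,0.0016,-11.25,0.021],[0.0205,0,0.0025,-14.1,0.021],[0.0244,0,0.0036,-16.9,0.021],[0.0283,0,0.0049,-19.7,0.021],[0.0321,0,0.0064,-22.5,0.021]]]'
python3 - <<'E'
from h import *
s=observe();R=Rot(s["eef_rot"]);p=s["ee_pos"]-[546.1,-24.5,0];print(R.round(3),p,np.hypot(*p[:2]),np.degrees(np.arctan2(p[1],p[0])))
b=get_image("side")
cv2.imwrite("pics/t5.png",cv2.resize(b[100:280,180:400],None,fx=3,fy=3))
E
```

```text
time_s: 8.05
ee_pos: [604.4, -87.1, 120.3]
eef_rot: [-0.659, 0.659, 0.257, -0.256]
wrist_force: [0.1, 0.5, -0.1]
gripper_width: 21.1
[[ 0.737  0.001 -0.675]
 [ 0.675  0.     0.737]
 [ 0.001 -1.    -0.   ]] [ 58.34881436 -62.55286648 120.28096649] 85.54206709180421 -46.991514339908576
```

View pics/t5.png

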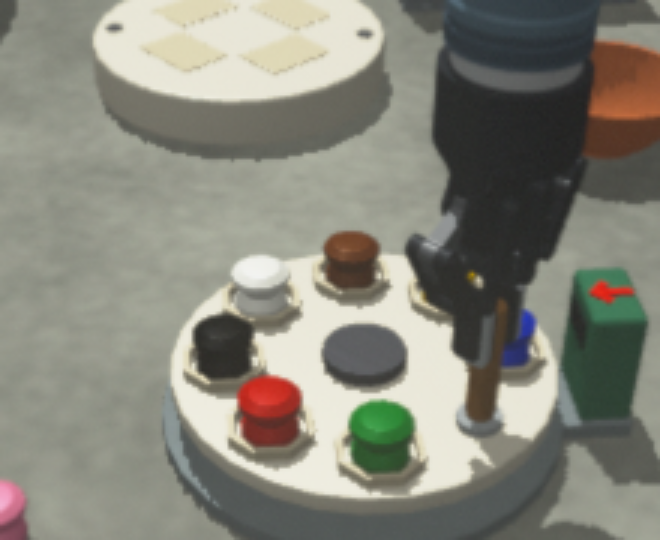

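Blue is at the reader (about (518,340)), the handle is in the third place and the forces are near zero. Now I'll open slightly and rise straight up.

```bash
python3 -m jog '[[[0,0,0,0,0.03],[0,0,0,0,0.038],[0,0,0,0,0.038],[0,0,0,0,0.038],[0,-0.02,0,0,0.038],[0,-0.05,0,0,0.038],[0,-0.09,0,0,0.038],[0,-0.12,0,0,0.038]]]'
```

```text
time_s: 8.9
ee_pos: [604.5, -87.1, 242.5]
eef_rot: [-0.659, 0.659, 0.256, -0.255]
wrist_force: [0.6, -0.1, -1.0]
gripper_width: 38.3
```

```bash
python3 -m jog '[[[-0.04,0,0,0,0.038],[-0.08,0,0,0,0.038],[-0.12,0,0,0,0.038],[-0.16,0,0,0,0.038],[-0.2,0,0,0,0.038],[-0.22,0,0,0,0.038],[-0.22,0,0,0,0.038],[-0.22,0,0,0,0.038]]]'
python3 - <<'E'
from h import *
b=get_image("side")
cv2.imwrite("pics/t6.png",cv2.resize(b[100:280,180:400],None,fx=3,fy=3))
t=get_image("top");cv2.imwrite("pics/t7.png",t)
for c in("side","top"):
  for n in("blue_knob","handle"):
    for r in spot_point(c,n)[:4]: print(c,n,r["score"],r["location"],at_z(c,r["location"],46 if n[0]=="b" else 131))
print("target",[546.1+85*np.cos(-.045),-24.5+85*np.sin(-.045)]);s=observe();print(s["wrist_force"],s["time_s"],s["ee_pos"])
E
```

```text
time_s: 9.7
ee_pos: [441.9, -235.7, 240.5]
eef_rot: [-0.659, 0.659, 0.256, -0.255]
wrist_force: [0.4, 0.4, -0.8]
gripper_width: 38.0
side blue_knob 0.66 [346.3, 215.9] [634.63654924 -20.4511831   46.        ]
side blue_knob 0.66 [206.6, 348.3] [ 381.56602301 -280.55329695   46.        ]
side blue_knob 0.59 [266.5, 344.1] [ 462.42594293 -282.41809798   46.        ]
side blue_knob 0.57 [178.7, 278.0] [ 336.26309655 -145.31468404   46.        ]
side handle 0.61 [345.8, 201.5] [609.8671639  -87.52209804 131.        ]
top blue_knob 0.82 [373.2, 231.8] [ 461.76657589 -237.05603155   46.        ]
top blue_knob 0.76 [303.8, 305.2] [ 329.90439723 -102.33141703   46.        ]
top blue_knob 0.65 [375.8, 276.3] [ 379.11764677 -237.13780373   46.        ]
top blue_knob 0.62 [258.2, 148.0] [632.44706212 -22.77200012  46.        ]
top handle 0.68 [291.7, 149.2] [601.58616439 -88.37635413 131.        ]
target [np.float64(631.0139520220666), np.float64(-28.32370919320112)]
[-0.25648459  0.14423816  0.05194939] 10.0 [ 442.74255396 -234.56268964  240.33551047]
```

View pics/t6.png

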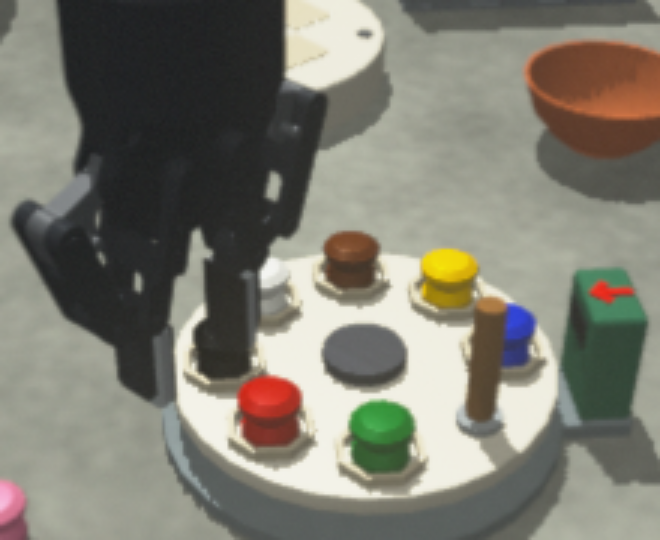

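View pics/t7.png

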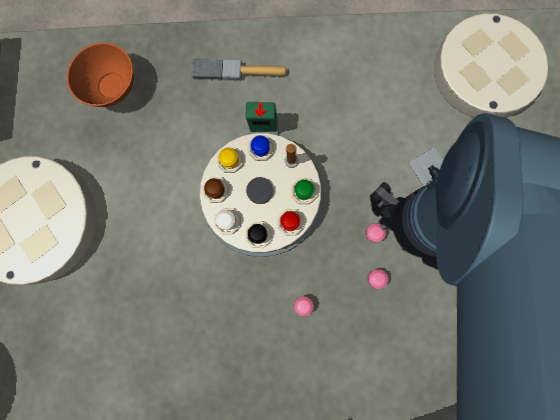

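The top view shows blue at (260,146), the exact spot where white started in front of the reader. It is upright in its socket, and the arm is clear of everything.

```bash
python3 -c "from rig import *;print(finish_job())"
```

```text
the job is handed in; nothing more can be done
None
```

I turned the wheel three clicks counter-clockwise, and the blue knob now rests in front of the green reader. I loosely caged the handle between the fingers above the collar, followed the arc, then released, rose and backed the arm away. I handed the job in at about 10 s, well under the 38 s limit.

- **Position:** The final top picture shows blue at (260,146), the same pixel where the white knob stood in front of the reader at the start. The top camera's network put blue about 6 mm from my computed reading spot, and the side camera's about 9 mm. Both are within the 13 mm limit. The networks' own scatter is a few mm, so they confirm the right click rather than an exact distance.
- **Wheel settled:** The handle was measured at about (602 to 610, -88), against an expected (603, -88). The wrist force was near zero before release, so the wheel is settled in the click.
- **Knob:** It looked upright and seated in its socket in both final views, though the handle partly hides it in the side view. I saw no sign that the robot touched it.
- **Disagreement:** The networks often ranked the pink look-alike knobs on the bench above blue. I ignored those by checking against the pictures.

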